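# Put the toiletries back on their pads

## Task

Tidy the bathroom shelf: put the comb, the nail clipper case, the aluminium cup and the balm jar each on the green pad that bears its white silhouette, centred on the silhouette, with the comb and the case lined up lengthwise with theirs (either way round) and the cup and the jar upright. Set each thing down gently, without dropping it, and let go of it. Leave the vase and the table mirror standing where they are.

Things in the scene. Friction and masses are not known exactly. Their poses are not given: they have to be found in the camera images.
- comb_center (a point): centre of the dark wooden double-sided comb, lying flat: 110 mm long (its x axis) x 40 mm wide (y) x 12 mm high (z up); the point is 6 mm above its underside. A half turn about z looks the same. About 40 g.
- case_center (a point): centre of the steel nail clipper case, a lying rounded box with a black seam: 70 mm long (x) x 34 mm wide (y) x 18 mm high (z up); the point is 9 mm above its underside. A half turn about z looks the same. About 90 g.
- cup_center (a point): centre of the aluminium cup, open, standing mouth up: straight-sided, outside diameter 64 mm, 80 mm high, wall 3 mm; the point is 40 mm above its underside, on its axis (z up). About 100 g.
- jar_center (a point): centre of the small closed balm jar, amber glass with a red lid, standing: diameter 38 mm, 40 mm high; the point is 20 mm above its underside, on its axis (z up). About 80 g.
- comb_pad: fixed flat pad, 4 mm thick, green with a white silhouette of its thing; origin at the centre of its underside, so its top is 4 mm above it; z up. For the comb: 140 mm long (x) x 66 mm wide (y), white toothed silhouette 114 x 42 mm in its middle.
- case_pad: fixed flat pad, 4 mm thick, green with a white silhouette of its thing; origin at the centre of its underside, so its top is 4 mm above it; z up. For the nail clipper case: 100 mm long (x) x 66 mm wide (y), plain white rectangle 74 x 38 mm in its middle.
- cup_pad: fixed flat pad, 4 mm thick, green with a white silhouette of its thing; origin at the centre of its underside, so its top is 4 mm above it; z up. For the cup: the larger round pad, diameter 96 mm, white disc of 68 mm in its middle.
- jar_pad: fixed flat pad, 4 mm thick, green with a white silhouette of its thing; origin at the centre of its underside, so its top is 4 mm above it; z up. For the jar: the smaller round pad, diameter 66 mm, white disc of 42 mm in its middle.
- vase: bystander: loose blue ceramic vase, 125 mm high, at most 76 mm across; origin at the centre of its underside.
- mirror: bystander: loose orange plastic table mirror, a 110 mm disc (in its y-z plane) standing on a 70 (x) x 100 (y) mm foot, 145 mm high; origin at the centre of its underside.
There are look-alikes about, which are no part of the job. Leave any pink or purple look-alike of the cup_pad alone.

How it is judged:
At the end, for the whole second after the job is handed in: Comb, case, cup and jar each rest flat or upright (within 0.1 rad) on their own pad, centre within 12 mm of the pad's centre, the comb and the case within 0.2 rad of the pad's long axis (either way round), all released and at rest; vase and mirror within 15 mm of where they stood (horizontal distance between comb_center and comb_pad below 0.012 m and z of comb_center in the frame of comb_pad between 0.007 and 0.013 m and angle between each of comb_center, case_center, cup_center, jar_center's own z axis and vertical below 0.1 rad and linear speed of each of comb, case, cup, jar below 0.02 m/s and angular speed of each of comb, case, cup, jar below 0.2 rad/s and contact force between each of comb, case, cup, jar and the fingers below 0.05 N and angle between the x axis of comb_center and the x axis of comb_pad, either way round below 0.2 rad and horizontal distance between case_center and case_pad below 0.012 m and z of case_center in the frame of case_pad between 0.01 and 0.016 m and angle between the x axis of case_center and the x axis of case_pad, either way round below 0.2 rad and horizontal distance between cup_center and cup_pad below 0.012 m and z of cup_center in the frame of cup_pad between 0.041 and 0.047 m and horizontal distance between jar_center and jar_pad below 0.012 m and z of jar_center in the frame of jar_pad between 0.021 and 0.027 m and distance of each of vase, mirror from where it was at the start of the episode below 0.015 m); the robot touches nothing.
It fails at once if a thing falls free (faster than 0.6 m/s, as from 2 cm or more) instead of being set down ((linear speed of comb above 0.6 m/s and contact force between comb and the fingers below 0.01 N) or (linear speed of case above 0.6 m/s and contact force between case and the fingers below 0.01 N) or (linear speed of cup above 0.6 m/s and contact force between cup and the fingers below 0.01 N) or (linear speed of jar above 0.6 m/s and contact force between jar and the fingers below 0.01 N)).
It fails at once if the vase is pushed more than 15 mm or tipped (distance of vase from where it was at the start of the episode above 0.015 m or angle between vase's own z axis and vertical above 0.25 rad).
It fails at once if the mirror is pushed more than 15 mm or tipped (distance of mirror from where it was at the start of the episode above 0.015 m or angle between mirror's own z axis and vertical above 0.25 rad).
It also fails if it takes over 125 s, if anything falls off the work surface, if the arm or the gripper's body presses on something with over 40 N, if the wrist force passes 120 N, or if a joint passes its speed limit or range.

## Robot

A 7-joint arm with a two-finger parallel gripper is mounted at the origin on the work surface. World frame = base frame: x ahead of the robot, y to its left, z up, the work surface at z = 0. Lengths are in m, angles in rad, forces in N, time in s.
With the tool pointing down it reaches from about 0.35 to 0.9 m from the base axis. Payload 7.2 kg.
Tool frame: the origin (TCP) lies midway between the tips of the shut fingers; the grasp point (between the pads) lies robot.grip_depth behind it (robot.grip_depth is the distance from the TCP to the grasp point, in m); z points along the fingers, y is the line along which they close (so a half turn about z gives the same grasp; the last joint's range is limited). The gripper opens to 85 mm and grips with 20 to 120 N. Pads are 22 mm wide; open, the fingers measure 114 mm over their backs; the gripper's body (76 mm by 85 mm) begins 54 mm behind the grasp point. The pads swing forward as they close: fully open they stand 13 mm farther back than shut.
Start: joints at [-1.258, 0.411, -0.013, 1.596, 0.006, 1.134, -0.082], TCP at [0.232, 0.58, 0.231] pointing down, gripper open.
Joint ranges: [-2.95, 2.95], [-0.29, 1.99], [-1.47, 1.44], [0.14, 2.54], [-1.03, 4.17], [0.13, 1.85], [-2.86, 2.86]. Speed limits (rad/s): [2.39, 2.39, 3.01, 3.01, 3.14, 3.14, 3.14].

## Interface

Orientations are given as a unit quaternion [x, y, z, w].
In Python, from workcell import robot, eyes gives the robot as it stands.
- The arm moves only by the tool play_rows, never from a script. Its argument "deltas" is a list that holds one entry, the list of rows, each a list of 7 numbers: the shift along the tool's x, y, z in cm, then the turn, a rotation vector about the tool's x, y, z in degrees, then the finger opening in cm, from 0 to 8.54. A call has 1 to 12 rows; each row is the pose to reach, as a shift and turn from the pose commanded when the call began, along the tool's axes at that moment; what a row does not reach only later rows make up. A row lasts 1/10 s, in which the tool goes at most 50 mm and 8.59 degrees, less where a joint would pass 70% of its speed; a pose out of reach is approached as far as the arm can. A call with a gripper value outside its range is refused whole. The fingers move at their own pace and stop on an object; "newtons" is the grip in N (left out, the last holds). Time passes only in rows, so rows that repeat a pose let the fingers close. It gives the time, the measured TCP pose, the force, the opening and the grip force at its end, in the units of the state.
- robot.read_state(): the state, without advancing time (a new reading comes with each control period).
- eyes.read_camera(name): name is "scene" or "top" or "wrist"; returns a dict with "image" (400x640x3 uint8, red, green, blue), "vertical_fov" (degrees; the focal length in pixels is half the picture's height over the tangent of half this angle, whatever the lens; pixels are square), "cx", "cy" (the principal point, pixels), "camera_from_world" (4x4, takes a point from world to camera coordinates); the wrist camera has in their place "tool_from_camera" (4x4, takes a point from camera to tool coordinates, whose origin is the TCP and whose axes are the flange's). Camera axes: x right, y up, looking along -z (the intrinsics and any distortion apply to the point x, -y, -z); pixel columns grow to the right and rows downward; lengths in m; the calibration is good to about 2 mm. A picture is of the moment at which its call begins: read the wrist's pose just before it. There is no depth.
- robot.job_done(): hands the job in; it is judged then, once.
The state is a dict: "clock": time; "joint_positions": joint angles; "dq": joint speeds; "joint_torque": joint torques, N m; "position": TCP position; "eef_rot": TCP orientation; "contact_force": force on the tool from outside, world axes, zero at the start; "ft_torque": the same for the moment, N m; "gripper_width": finger opening in m; "grip_force": force on a finger pad.
Only numpy, scipy, OpenCV 4.12 (cv2) and the standard library are available. Lean on these libraries where they do the work, as an engineer would, in place of code of your own. Each camera call takes 0.05 s, during which the arm holds its last target. There are 200 camera calls.

## Working session

There is one attempt and no reset: what is moved stays moved. The work goes in short steps, Python scripts to look and compute and a tool call to move; the robot and the scene stay as the last step left them, time stands still between calls to the robot, and variables do not carry over. Pictures are saved under pics/ and viewed, at most 15 in all, crops included, and the job is handed in when it is done.

Besides the shell and the picture viewer there is one more tool, called as name(argument=value, ...), one argument or row to a line, values as JSON. play_rows: Moves the arm, as the interface text tells. Its arguments: {"type":"object","properties":{"deltas":{"type":"array","items":{"type":"array","items":{"type":"array","items":{"type":"number"}}}},"newtons":{"type":"number"}},"required":["deltas"]}

```bash
ls; mkdir -p pics; python3 - <<'E'
from workcell import robot, eyes
import cv2,pickle,numpy as np
s=robot.read_state(); print(s, robot.grip_depth)
d={}
for n in ["scene","top","wrist"]:
    c=eyes.read_camera(n); d[n]=c
    cv2.imwrite(f"pics/{n}0.png",c["image"][:,:,::-1])
    print(n,{k:(np.round(v,3).tolist() if not isinstance(v,(str,dict)) else v) for k,v in c.items() if k!="image"})
pickle.dump(d,open("c0.pkl","wb"))
E
```

```text
pics
{'clock': 0.0, 'joint_positions': array([-1.25821372,  0.41192218, -0.01269095,  1.59703652,  0.00557483,
        1.13429569, -0.08217641]), 'dq': array([-9.77604700e-04, -2.37699580e-03, -2.73599165e-04, -1.66305596e-03,
       -1.51039091e-03, -4.85909935e-04, -6.97324983e-05]), 'joint_torque': array([-1.45927829e-04, -6.00640941e+01,  6.81893248e-01, -2.99414778e+01,
        1.37184662e-02,  1.08177183e-02,  5.08896562e-06]), 'position': array([0.2321393 , 0.57976025, 0.23044237]), 'eef_rot': array([ 1.89234134e-01,  9.81931658e-01, -8.06547128e-04, -1.04067626e-04]), 'contact_force': array([-0.02561453, -0.09898809,  0.64874424]), 'ft_torque': array([ 0.04599141, -0.00252646, -0.0077533 ]), 'grip_force': 0.0, 'gripper_width': 0.08574043294555692} 0.0187
scene {'vertical_fov': 48.087, 'cx': 334.108, 'cy': 195.007, 'camera_from_world': [[-0.649, 0.76, 0.018, 0.302], [-0.581, -0.511, 0.634, 0.316], [0.491, 0.401, 0.773, -1.737], [0.0, 0.0, 0.0, 1.0]]}
top {'vertical_fov': 51.87, 'cx': 317.125, 'cy': 195.663, 'camera_from_world': [[0.012, -0.999, 0.03, 0.052], [0.987, 0.016, 0.159, -0.551], [-0.16, 0.027, 0.987, -1.105], [0.0, 0.0, 0.0, 1.0]]}
wrist {'vertical_fov': 61.627, 'cx': 320.498, 'cy': 189.965, 'tool_from_camera': [[-0.0, 0.96, 0.279, 0.069], [1.0, -0.0, 0.001, -0.0], [0.001, 0.279, -0.96, -0.143], [0.0, 0.0, 0.0, 1.0]]}
```

View pics/top0.png

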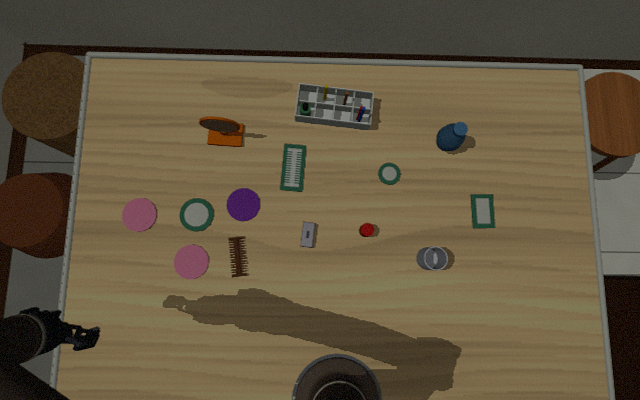

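View pics/scene0.png

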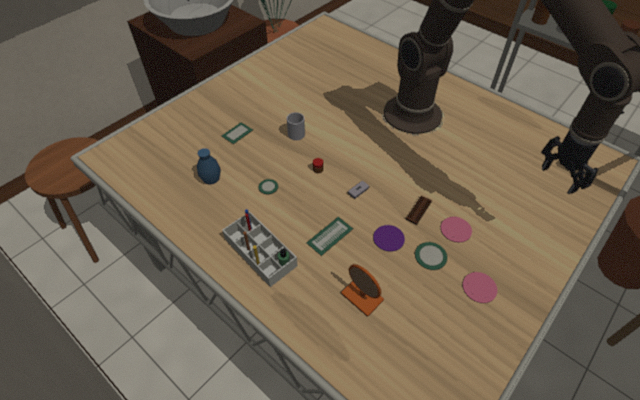

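Candidates (top view):
- **Cup:** grey cup at (432,258) is the only one.
- **Comb:** brown toothed bar at (238,256); the comb pad is (293,168).
- **Case:** grey box at (308,234); the organiser at (335,106) is not it.
- **Jar:** red lid at (367,230).
- **Cup pad:** green ring with white disc at (197,214). Look-alikes to leave alone: purple (243,204), pink (139,214) and pink (191,261).
- **Jar pad:** small ring at (389,174).
- **Case pad:** plain rectangle at (483,211).

Now I'll measure and check these in one crop.

```bash
cat > h.py <<'E'
import numpy as np, cv2
from scipy.spatial.transform import Rotation as R
def cam(c, s=None):
    f=200/np.tan(np.radians(c["vertical_fov"])/2)
    if s is None: T=np.linalg.inv(np.array(c["camera_from_world"]))
    else:
        W=np.eye(4); W[:3,:3]=R.from_quat(s["eef_rot"]).as_matrix(); W[:3,3]=s["position"]
        T=W@np.array(c["tool_from_camera"])
    return f,c["cx"],c["cy"],T
def cast(c,uv,z,s=None):
    f,cx,cy,T=cam(c,s); uv=np.atleast_2d(uv).astype(float)
    d=np.c_[(uv[:,0]-cx)/f,-(uv[:,1]-cy)/f,-np.ones(len(uv))]@T[:3,:3].T
    o=T[:3,3]; return o+d*((z-o[2])/d[:,2])[:,None]
def proj(c,p,s=None):
    f,cx,cy,T=cam(c,s); q=(np.linalg.inv(T)@np.r_[p,1])[:3]
    return np.array([cx-f*q[0]/q[2], cy+f*q[1]/q[2]])
def blobs(mask,amin):
    out=[]
    for k in cv2.findContours(mask.astype(np.uint8),cv2.RETR_EXTERNAL,cv2.CHAIN_APPROX_NONE)[0]:
        if cv2.contourArea(k)>=amin: out.append(k[:,0,:])
    return out
def rect(c,k,z,s=None):
    "centre, sides, yaw of the long side of contour k cast on plane z"
    P=cast(c,k,z,s)[:,:2]; (x,y),(w,h),a=cv2.minAreaRect((P*1000).astype(np.float32))
    if w<h: a+=90; w,h=h,w
    return np.round([x,y,w,h,(a+90)%180-90],1)
E
python3 - <<'E'
import pickle; from h import *
d=pickle.load(open("c0.pkl","rb"))
for n in ["top","scene"]:
    c=d[n]; im=c["image"]; H=cv2.cvtColor(im,cv2.COLOR_RGB2HSV)
    h,s,v=cv2.split(H)
    for nm,m,z,a in [("green",(h>65)&(h<95)&(s>90)&(v>30),.004,80),("red",((h<6)|(h>174))&(s>150)&(v>60),.04,25),
      ("brown",(h<20)&(v<85)&(s>80),.012,60),("grey",(s<60)&(v>50),.009,60)]:
        for k in blobs(m,a):
            r=rect(c,k,z)
            if .2<np.hypot(*r[:2]/1000)<1.1 and r[2]<260: print(n,nm,k.mean(0).round(),r)
im=d["top"]["image"][120:290,120:510]
cv2.imwrite("pics/crop1.png",cv2.resize(im[:,:,::-1],None,fx=2,fy=2,interpolation=cv2.INTER_CUBIC))
E
```

```text
top green [196. 214.] [497.  402.9  90.8  88.7 -89.1]
top green [482. 211.] [ 519.8 -421.8   93.7   63.5    0.8]
top green [389. 173.] [ 626.1 -150.9   62.9   59.    -0.7]
top green [293. 168.] [639.5 130.7 136.8  63.9  -4.3]
top red [367. 229.] [459.5 -78.1  36.4  33.3 -89.2]
top brown [238. 256.] [381.6 278.9 110.5  44.8   7.7]
top brown [607. 157.] [ 685.3 -815.   117.2   85.7   89.6]
top brown [466. 144.] [ 713.8 -382.2   61.5   32.8  -37.4]
top brown [232. 130.] [752.  318.7 179.6  48.8  71.3]
top brown [375. 113.] [ 804.1 -110.7   99.6   25.   -11. ]
top grey [ 46. 365.] [ 74.2 768.8 111.   98.4 -63.1]
top grey [432. 258.] [ 383.1 -268.4   85.7   67.5   88.4]
top grey [307. 234.] [444.8  85.6  70.1  34.4  -6.1]
top grey [196. 214.] [496.3 401.7  68.   65.5 -89.1]
top grey [483. 210.] [ 520.5 -420.7   73.1   40.5    1.2]
top grey [389. 173.] [ 625.7 -149.1   41.1   40.5   45.4]
top grey [293. 167.] [639.3 131.4 114.6  43.8  -3.9]
top grey [332. 105.] [828.   12.1 229.8 121.5  84.1]
scene green [430. 256.] [499.8 404.   87.7  86.1 -48.9]
scene green [329. 236.] [642.6 132.5 133.1  59.5  -4.1]
scene red [318. 162.] [465.3 -74.9  41.6  30.4  41.5]
scene brown [626. 329.] [358.9 920.8 138.8  21.  -17.6]
scene brown [361. 284.] [709.5 308.7 118.4  65.   88.1]
scene brown [418. 210.] [386.9 283.4 113.8  39.9   8.2]
scene brown [604. 185.] [-118.3  700.5   83.5   47.8  -88. ]
scene brown [541.  12.] [-1055.6    54.6   243.1    79.4    19.9]
scene grey [431. 255.] [501.7 404.4  70.6  67.8  33.6]
scene grey [329. 235.] [644.1 134.  118.8  46.6  -4.9]
scene grey [358. 189.] [443.6  85.8  75.8  38.1  -5.9]
scene grey [268. 186.] [ 632.  -147.    43.7   43.4  -48.6]
scene grey [237. 132.] [ 525.2 -420.7   78.2   50.5    2.9]
scene grey [296. 126.] [ 357.  -285.2  149.5   67.9   42.9]
```

View pics/crop1.png

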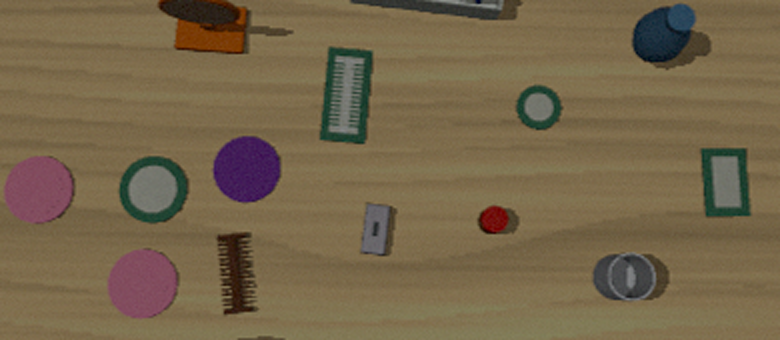

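Crop confirms the choices: toothed comb at crop (238,272), case (376,229), jar (494,219) and cup (632,277). The green pads with white silhouettes are as listed, and the pink and purple discs carry none. First I'll plan the move to a spot above the comb.

```bash
cat >> h.py <<'E'
def plan(s,p,yaw):
    "shift (cm) and turn (deg) in tool axes to TCP p (m), pointing down, closing line at yaw deg (mod 180)"
    Q=R.from_quat(s["eef_rot"]); best=None
    for a in (yaw,yaw+180):
        t=np.radians(a); y=np.array([np.cos(t),np.sin(t),0]); z=np.array([0,0,-1.]); x=np.cross(y,z)
        rv=(Q.inv()*R.from_matrix(np.c_[x,y,z])).as_rotvec(degrees=True)
        if best is None or np.linalg.norm(rv)<np.linalg.norm(best): best=rv
    return Q.inv().apply(np.array(p)-s["position"])*100, best
def show(s,p,yaw):
    a,b=plan(s,p,yaw); print("pos",s["position"].round(4),"-> shift",a.round(2),"turn",b.round(1))
E
python3 - <<'E'
import pickle; from h import *; from workcell import robot
d=pickle.load(open("c0.pkl","rb"))
print("cup rim centre",cast(d["top"],[436,258.5],.08))
s=robot.read_state(); show(s,[.383,.281,.19],98)
E
```

```text
cup rim centre [[ 0.38037876 -0.2570909   0.08      ]]
pos [0.2322 0.5799 0.2306] -> shift [-25.11 -22.14   4.09] turn [ -0.1  -0.  -29.8]
```

play_rows(
  deltas=[
    [[-25.1, -22.1, 4.1, 0, 0, -29.8, 8.5], [-25.1, -22.1, 4.1, 0, 0, -29.8, 8.5], [-25.1, -22.1, 4.1, 0, 0, -29.8, 8.5], [-25.1, -22.1, 4.1, 0, 0, -29.8, 8.5], [-25.1, -22.1, 4.1, 0, 0, -29.8, 8.5], [-25.1, -22.1, 4.1, 0, 0, -29.8, 8.5], [-25.1, -22.1, 4.1, 0, 0, -29.8, 8.5], [-25.1, -22.1, 4.1, 0, 0, -29.8, 6.0], [-25.1, -22.1, 4.1, 0, 0, -29.8, 6.0], [-25.1, -22.1, 4.1, 0, 0, -29.8, 6.0]],
  ],
  newtons=25,
)

```text
clock: 1.15
position: [0.3827, 0.2829, 0.1904]
eef_rot: [-0.07, 0.998, 0.0, -0.0]
contact_force: [0.0, 0.7, -0.2]
gripper_width: 0.0601
grip_force: 0.0
```

```bash
cat > look.py <<'E'
import sys,pickle; from h import *; from workcell import robot,eyes
s=robot.read_state(); c=eyes.read_camera("wrist"); im=c["image"]
pickle.dump((s,c),open(sys.argv[1]+".pkl","wb")); cv2.imwrite(f"pics/{sys.argv[1]}.png",im[:,:,::-1])
h,sa,v=cv2.split(cv2.cvtColor(im,cv2.COLOR_RGB2HSV)); t=s["clock"]; print("t",t,"pos",s["position"].round(4))
for nm,m,z,a in [("green",(h>65)&(h<95)&(sa>90)&(v>30),.004,800),("red",((h<6)|(h>174))&(sa>150)&(v>60),.04,200),
  ("brown",(h<20)&(v<85)&(sa>80),.012,800),("grey",(sa<60)&(v>50),.018,800)]:
    for k in blobs(m,a):
        r=rect(c,k,z,s)
        if r[2]<260: print(nm,k.min(0),k.max(0),r)
E
python3 look.py w1
```

```text
t 1.15 pos [0.3827 0.2829 0.1904]
brown [385 237] [413 327] [497.8 387.4 111.6  26.6  25.2]
brown [  0 119] [181 159] [387.2  59.  173.9  31.2 -85.1]
brown [295 108] [341 218] [382.1 278.3 109.5  44.8   7.8]
grey [144 356] [183 399] [653.  134.7  64.1  41.   -3.5]
grey [ 98 167] [141 236] [445.7  89.   69.5  38.7  -6.4]
```

View pics/w1.png

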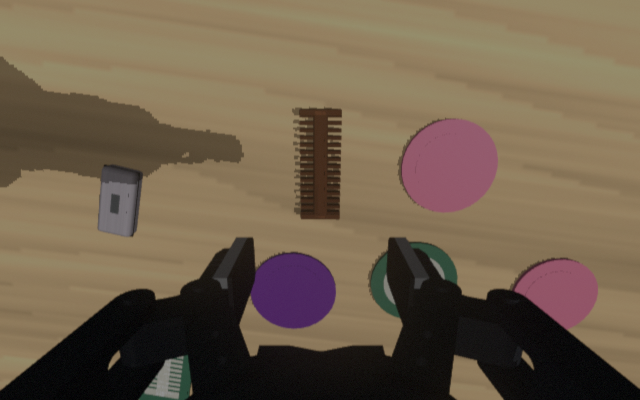

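The wrist view shows the comb at (320,163), between and ahead of the fingers. The case is at (120,200), and the purple and pink discs are clear of the fingers' path. The comb's position is consistent across the views, so I'll descend.

play_rows(
  deltas=[
    [[0.1, -0.3, 5, 0, 0, 0, 6.0], [0.1, -0.3, 10, 0, 0, 0, 6.0], [0.1, -0.3, 15, 0, 0, 0, 6.0], [0.1, -0.3, 17, 0, 0, 0, 6.0], [0.1, -0.3, 18, 0, 0, 0, 6.0], [0.1, -0.3, 18.5, 0, 0, 0, 6.0], [0.1, -0.3, 18.8, 0, 0, 0, 6.0], [0.1, -0.3, 18.8, 0, 0, 0, 6.0]],
  ],
)

```text
clock: 2.0
position: [0.3831, 0.2794, 0.0031]
eef_rot: [-0.07, 0.998, 0.001, 0.001]
contact_force: [-0.4, -0.0, 0.1]
gripper_width: 0.0599
grip_force: 0.0
```

play_rows(
  deltas=[
    [[0, 0, 0, 0, 0, 0, 3], [0, 0, 0, 0, 0, 0, 3], [0, 0, 0, 0, 0, 0, 3], [0, 0, 0, 0, 0, 0, 3], [0, 0, 0, 0, 0, 0, 3], [0, 0, 0, 0, 0, 0, 3]],
  ],
  newtons=25,
)

```text
clock: 2.6
position: [0.3832, 0.2793, 0.0035]
eef_rot: [-0.07, 0.998, 0.001, 0.001]
contact_force: [-0.4, -0.0, 5.2]
gripper_width: 0.0393
grip_force: 24.8
```

play_rows(
  deltas=[
    [[0, 0, -1, 0, 0, 0, 3], [0, 0, -3, 0, 0, 0, 3], [0, 0, -6, 0, 0, 0, 3], [0, 0, -10, 0, 0, 0, 3], [0, 0, -10, 0, 0, 0, 3]],
  ],
)

```text
clock: 3.1
position: [0.3851, 0.2806, 0.1076]
eef_rot: [-0.069, 0.998, 0.003, 0.004]
contact_force: [0.3, 0.2, 0.3]
gripper_width: 0.0392
grip_force: 25.8
```

```bash
python3 - <<'E'
from h import *; from workcell import robot
s=robot.read_state(); show(s,[.641,.132,s["position"][2]],85.8)
E
python3 look.py w2
```

```text
pos [0.3851 0.2806 0.1076] -> shift [-23.28 -18.25   0.08] turn [ 0.3  0.4 12.1]
t 3.1 pos [0.3851 0.2806 0.1076]
brown [262 129] [380 352] [435.8 287.5 191.1  94.2   7.9]
grey [ 31 187] [ 81 277] [445.   88.1  70.7  36.1  -6.2]
```

View pics/w2.png

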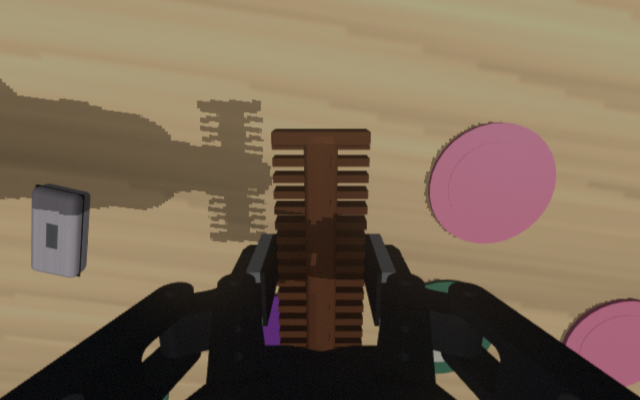

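The comb is held level between the fingers, its near end at (320,130). Moving over its pad.

play_rows(
  deltas=[
    [[-4, -3.1, 0, 0, 0, 2, 3], [-8, -6.2, 0, 0, 0, 4, 3], [-12, -9.4, 0, 0, 0, 6, 3], [-16, -12.5, 0, 0, 0, 8, 3], [-20, -15.7, 0, 0, 0, 10, 3], [-22.5, -17.7, 0, 0, 0, 12, 3], [-23.3, -18.3, 0.1, 0.3, 0.4, 12.1, 3], [-23.3, -18.3, 0.1, 0.3, 0.4, 12.1, 3], [-23.3, -18.3, 0.1, 0.3, 0.4, 12.1, 3]],
  ],
)

```text
clock: 4.05
position: [0.6371, 0.131, 0.1003]
eef_rot: [0.035, 0.999, -0.003, -0.004]
contact_force: [-0.7, 0.5, -0.4]
gripper_width: 0.039
grip_force: 25.8
```

```bash
python3 look.py w3; python3 - <<'E'
from h import *; import pickle; from workcell import robot
s,c=pickle.load(open("w2.pkl","rb")); p=cast(c,[[321,130]],s["position"][2]+.0085,s)[0]
print("comb near end, tool frame",R.from_quat(s["eef_rot"]).inv().apply(p-s["position"]))
show(robot.read_state(),[.641,.132,.0085],85.8)
E
```

```text
t 4.05 pos [0.6371 0.131  0.1003]
brown [262 129] [380 353] [682.3 127.2 184.8  90.9  -5.4]
grey [162 351] [208 399] [789.6  11.5  65.8  19.7 -42.6]
comb near end, tool frame [ 0.05540559 -0.0007742  -0.00891554]
pos [0.637  0.1314 0.1007] -> shift [-0.47  0.13  9.21] turn [-0.3 -0.5  0.2]
```

View pics/w3.png

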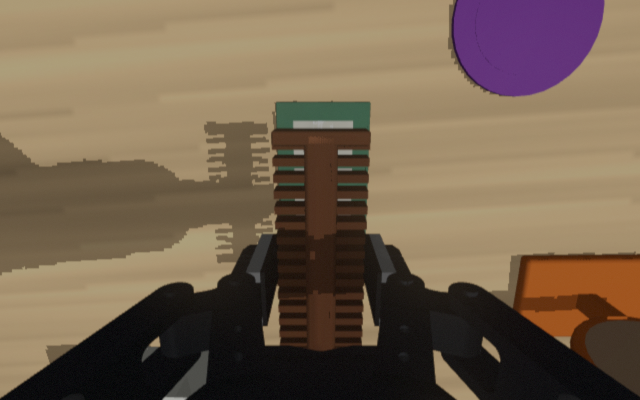

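```bash
python3 - <<'E'
from h import *; import pickle
s,c=pickle.load(open("w3.pkl","rb"))
P=cast(c,[[275.5,102.5],[370.5,102],[322,102],[520,256]],.004,s); print(P)
a=np.radians(-4.2); print("pad centre",P[:3].mean(0)[:2]+.07*np.array([np.cos(a),np.sin(a)]), "edge yaw",np.degrees(np.arctan2(*(P[1]-P[0])[:2])))
E
```

```text
[[0.57123326 0.10295233 0.004     ]
 [0.5755219  0.16861885 0.004     ]
 [0.57316413 0.13514218 0.004     ]
 [0.70052996 0.28184079 0.004     ]]
pad centre [0.64311844 0.13044444] edge yaw 3.736638766512742
```

play_rows(
  deltas=[
    [[-0.3, 0, 2.5, -0.2, -0.3, 0, 3], [-0.5, 0, 5, -0.3, -0.5, 0, 3], [-0.5, 0, 7, -0.3, -0.5, 0, 3], [-0.5, 0, 8, -0.3, -0.5, 0, 3], [-0.5, 0, 8.5, -0.3, -0.5, 0, 3], [-0.5, 0, 8.5, -0.3, -0.5, 0, 3], [-0.5, 0, 8.5, -0.3, -0.5, 0, 3]],
  ],
)

```text
clock: 4.8
position: [0.6437, 0.1294, 0.0173]
eef_rot: [0.036, 0.999, -0.0, 0.002]
contact_force: [-0.2, -0.6, -0.2]
gripper_width: 0.0394
grip_force: 25.8
```

```bash
python3 - <<'E'
from h import *; from workcell import robot
s=robot.read_state();show(s,[.642,.131,.0075],85.9); print(s["contact_force"])
E
```

```text
pos [0.6437 0.1294 0.0173] -> shift [0.18 0.14 0.98] turn [-0.   0.2  0. ]
[-0.20075074 -0.61754308 -0.16452084]
```

play_rows(
  deltas=[
    [[0.2, 0.1, 0.3, 0, 0.2, 0, 3], [0.2, 0.1, 0.6, 0, 0.2, 0, 3], [0.2, 0.1, 0.8, 0, 0.2, 0, 3], [0.2, 0.1, 0.95, 0, 0.2, 0, 3], [0.2, 0.1, 0.95, 0, 0.2, 0, 3], [0.2, 0.1, 0.95, 0, 0.2, 0, 3]],
  ],
)

```text
clock: 5.4
position: [0.6412, 0.1301, 0.0076]
eef_rot: [0.036, 0.999, -0.0, -0.001]
contact_force: [-2.9, -0.2, 7.4]
gripper_width: 0.0393
grip_force: 26.6
```

play_rows(
  deltas=[
    [[0, 0, 0, 0, 0, 0, 6], [0, 0, 0, 0, 0, 0, 6], [0, 0, 0, 0, 0, 0, 6], [0, 0, 0, 0, 0, 0, 6], [0, 0, -1, 0, 0, 0, 6], [0, 0, -4, 0, 0, 0, 6], [0, 0, -8, 0, 0, 0, 6], [0, 0, -12, 0, 0, 0, 6], [0, 0, -16, 0, 0, 0, 6], [0, 0, -16, 0, 0, 0, 6], [0, 0, -16, 0, 0, 0, 6]],
  ],
)

```text
clock: 6.5
position: [0.6422, 0.1303, 0.1688]
eef_rot: [0.036, 0.999, 0.0, 0.001]
contact_force: [-0.4, -0.0, -1.5]
gripper_width: 0.0598
grip_force: 0.0
```

```bash
python3 look.py w4; python3 - <<'E'
from h import *; from workcell import robot
s=robot.read_state();show(s,[.445,.087,.15],83.8)
E
```

```text
t 6.5 pos [0.6422 0.1303 0.1688]
green [  0 144] [ 58 209] [ 630.9 -146.1   64.4   53.6  -19.1]
green [587   0] [639  36] [532.2 380.8  56.2  18.2  59.3]
brown [229 238] [254 309] [742.4  42.7  81.   25.2  -7.3]
brown [298 109] [342 227] [641.8 129.1 110.5  39.8  -4.1]
grey [139 356] [189 399] [863.4 -53.4  82.2  30.6 -38.8]
grey [240 297] [330 355] [801.2  80.9  93.5  70.9  88.4]
grey [  0 155] [ 45 199] [ 627.1 -139.    41.    39.6  -19.1]
pos [0.6412 0.1302 0.1671] -> shift [19.26 -5.72  1.73] turn [-0.  -0.   2.1]
```

View pics/w4.png

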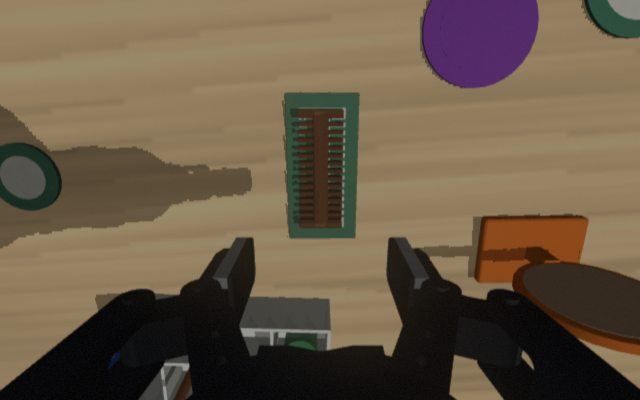

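The comb lies within its silhouette: comb at (320,168), pad centre at (321,166). On to the case.

play_rows(
  deltas=[
    [[19.3, -5.7, 1.7, 0, 0, 2.1, 6], [19.3, -5.7, 1.7, 0, 0, 2.1, 6], [19.3, -5.7, 1.7, 0, 0, 2.1, 6], [19.3, -5.7, 1.7, 0, 0, 2.1, 6], [19.3, -5.7, 1.7, 0, 0, 2.1, 6], [19.3, -5.7, 1.7, 0, 0, 2.1, 6], [19.3, -5.7, 1.7, 0, 0, 2.1, 6], [19.3, -5.7, 1.7, 0, 0, 2.1, 6]],
  ],
)

```text
clock: 7.35
position: [0.4463, 0.0876, 0.15]
eef_rot: [0.054, 0.999, -0.0, -0.0]
contact_force: [0.5, -0.5, -0.2]
gripper_width: 0.0598
grip_force: 0.0
```

```bash
python3 look.py w5; python3 - <<'E'
from h import *; from workcell import robot
s=robot.read_state();show(s,[.445,.087,.006],83.8)
E
```

```text
t 7.35 pos [0.4463 0.0876 0.15  ]
green [621 166] [639 237] [504.6 362.8  69.9  15.9   8.6]
red [ 95 203] [140 244] [460.7 -80.5  35.9  35.5 -87.5]
brown [361 238] [413 357] [575.5 136.8 131.4  43.8  -9.8]
brown [169 238] [354 382] [591.1  21.1 179.8 105.3  35.5]
brown [ 95 188] [163 244] [464.9 -87.5  67.8  41.2 -69.3]
brown [  0 143] [147 219] [ 411.2 -136.2  149.1   60.8  -77.9]
grey [299 137] [339 216] [445.6  85.3  68.8  33.4  -6.3]
pos [0.4461 0.0875 0.1499] -> shift [ 0.09 -0.05 14.39] turn [-0. -0. -0.]
```

play_rows(
  deltas=[
    [[0.1, -0.1, 5, 0, 0, 0, 6.0], [0.1, -0.2, 10, 0, 0, 0, 6.0], [0.1, -0.2, 12, 0, 0, 0, 6.0], [0.1, -0.2, 13.5, 0, 0, 0, 6.0], [0.1, -0.2, 14.4, 0, 0, 0, 6.0], [0.1, -0.2, 14.4, 0, 0, 0, 6.0], [0.1, -0.2, 14.4, 0, 0, 0, 2.5], [0.1, -0.2, 14.4, 0, 0, 0, 2.5], [0.1, -0.2, 14.4, 0, 0, 0, 2.5], [0.1, -0.2, 14.4, 0, 0, 0, 2.5], [0.1, -0.2, 14.4, 0, 0, 0, 2.5], [0.1, -0.2, 14.4, 0, 0, 0, 2.5]],
  ],
  newtons=30,
)

```text
clock: 8.6
position: [0.4443, 0.0854, 0.0069]
eef_rot: [0.054, 0.999, 0.0, 0.0]
contact_force: [-1.0, 0.1, 7.2]
gripper_width: 0.0332
grip_force: 30.7
```

play_rows(
  deltas=[
    [[0, 0, -1, 0, 0, 0, 2.5], [0, 0, -3, 0, 0, 0, 2.5], [0, 0, -6, 0, 0, 0, 2.5], [0, 0, -10, 0, 0, 0, 2.5], [0, 0, -12, 0, 0, 0, 2.5], [0, 0, -12, 0, 0, 0, 2.5], [0, 0, -12, 0, 0, 0, 2.5]],
  ],
)

```text
clock: 9.3
position: [0.4436, 0.0854, 0.1265]
eef_rot: [0.054, 0.999, -0.0, -0.0]
contact_force: [0.4, 0.3, -1.3]
gripper_width: 0.0331
grip_force: 30.0
```

```bash
python3 - <<'E'
from h import *; from workcell import robot
s=robot.read_state();show(s,[.520,-.421,s["position"][2]],91)
E
```

```text
pos [0.4436 0.0854 0.1265] -> shift [-13.08 -49.52  -0.  ] turn [-0.  -0.  -7.2]
```

play_rows(
  deltas=[
    [[-0.5, -2, 0, 0, 0, 0, 2.5], [-1.6, -6, 0, 0, 0, -1, 2.5], [-2.7, -10, 0, 0, 0, -2, 2.5], [-3.7, -14, 0, 0, 0, -3, 2.5], [-4.8, -18, 0, 0, 0, -4, 2.5], [-5.8, -22, 0, 0, 0, -5, 2.5], [-6.9, -26, 0, 0, 0, -6, 2.5], [-7.9, -30, 0, 0, 0, -7, 2.5], [-9, -34, 0, 0, 0, -7, 2.5], [-10, -38, 0, 0, 0, -7.2, 2.5], [-11, -42, 0, 0, 0, -7.2, 2.5], [-12, -45.5, 0, 0, 0, -7.2, 2.5]],
  ],
)

```text
clock: 10.5
position: [0.5124, -0.3818, 0.1241]
eef_rot: [-0.008, 1.0, 0.0, -0.002]
contact_force: [0.5, 0.3, -0.6]
gripper_width: 0.0331
grip_force: 30.0
```

play_rows(
  deltas=[
    [[-0.6, -2, 0, 0, 0, 0, 2.5], [-1, -3.5, 0, 0, 0, 0, 2.5], [-1.1, -4, 0, 0, 0, 0, 2.5], [-1.1, -4, 0, 0, 0, 0, 2.5], [-1.1, -4, 0, 0, 0, 0, 2.5]],
  ],
)

```text
clock: 11.0
position: [0.525, -0.4185, 0.1253]
eef_rot: [-0.009, 1.0, 0.0, -0.001]
contact_force: [0.8, -0.7, -0.8]
gripper_width: 0.0329
grip_force: 30.0
```

```bash
python3 look.py w6; python3 - <<'E'
from h import *; from workcell import robot
s=robot.read_state();show(s,[.520,-.421,.02],91)
E
```

```text
t 11.0 pos [ 0.525  -0.4185  0.1253]
green [576 266] [639 328] [ 629.9 -157.8   65.5   55.4   15.7]
brown [ 0 70] [ 62 112] [ 456.4 -633.    47.2   30.2   83.3]
grey [591 278] [639 319] [ 620.7 -165.1   40.5   40.1   34.2]
grey [281 183] [360 327] [ 587.8 -418.   131.4   62.8    1.3]
grey [286 133] [355 181] [ 502.3 -419.8   53.2   36.7  -89. ]
grey [508   0] [639  40] [ 405.  -250.7   90.8   24.7  -89. ]
pos [ 0.5252 -0.4184  0.1256] -> shift [ 0.51 -0.26 10.57] turn [ 0.  -0.1  0. ]
```

View pics/w6.png

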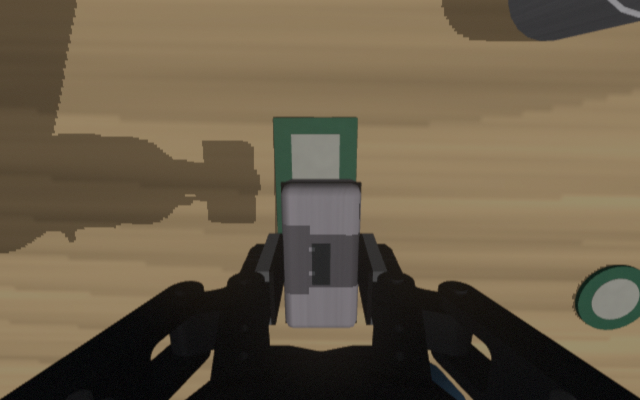

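```bash
python3 - <<'E'
from h import *; import pickle
s,c=pickle.load(open("w6.pkl","rb"))
P=cast(c,[[273.5,117],[357,117]],.004,s); print(P, np.degrees(np.arctan2(*(P[1]-P[0])[:2])))
a=np.radians(1); print("pad centre",P.mean(0)[:2]+.05*np.array([np.cos(a),np.sin(a)]))
p=cast(c,[[321,183],[321,327]],s["position"][2]+.011,s); print("case ends tool",R.from_quat(s["eef_rot"]).inv().apply(p-s["position"]))
t=pickle.load(open("c0.pkl","rb"))["top"]; print("vase top",cast(t,[460,130],.125))
E
```

```text
[[ 0.47385032 -0.45658455  0.004     ]
 [ 0.47270541 -0.39208835  0.004     ]] -1.016981039934481
pad centre [ 0.52327025 -0.42346383]
case ends tool [[ 0.03410595 -0.00062565 -0.01091529]
 [-0.03514344 -0.00059862 -0.01108854]]
vase top [[ 0.72230846 -0.31971552  0.125     ]]
```

play_rows(
  deltas=[
    [[0.3, -0.3, 2.5, 0, 0, 0, 2.5], [0.3, -0.4, 5.5, 0, 0, 0, 2.5], [0.3, -0.4, 8, 0, 0, 0, 2.5], [0.3, -0.4, 9.5, 0, 0, 0, 2.5], [0.3, -0.4, 10.2, 0, 0, 0, 2.5], [0.3, -0.4, 10.2, 0, 0, 0, 2.5], [0.3, -0.4, 10.2, 0, 0, 0, 2.5], [0.3, -0.4, 10.2, 0, 0, 0, 2.5]],
  ],
)

```text
clock: 11.85
position: [0.523, -0.4245, 0.0256]
eef_rot: [-0.009, 1.0, -0.001, 0.0]
contact_force: [-0.1, 0.1, -0.0]
gripper_width: 0.0331
grip_force: 30.1
```

```bash
python3 - <<'E'
from h import *; from workcell import robot
s=robot.read_state();show(s,[.522,-.4225,.0110],91)
E
```

```text
pos [ 0.523  -0.4245  0.0256] -> shift [0.1  0.21 1.46] turn [-0.1  0.  -0. ]
```

play_rows(
  deltas=[
    [[0.1, 0.2, 0.5, 0, 0, 0, 2.5], [0.1, 0.2, 0.9, 0, 0, 0, 2.5], [0.1, 0.2, 1.2, 0, 0, 0, 2.5], [0.1, 0.2, 1.35, 0, 0, 0, 2.5], [0.1, 0.2, 1.4, 0, 0, 0, 2.5], [0.1, 0.2, 1.4, 0, 0, 0, 2.5], [0.1, 0.2, 1.4, 0, 0, 0, 2.5]],
  ],
)

```text
clock: 12.55
position: [0.521, -0.4217, 0.011]
eef_rot: [-0.009, 1.0, 0.0, -0.001]
contact_force: [-2.7, 2.9, 8.6]
gripper_width: 0.0334
grip_force: 31.1
```

Touching with 8.6 N. I'll release and lift.

play_rows(
  deltas=[
    [[0, 0, 0, 0, 0, 0, 6], [0, 0, 0, 0, 0, 0, 6], [0, 0, 0, 0, 0, 0, 6], [0, 0, 0, 0, 0, 0, 6], [0, 0, -1, 0, 0, 0, 6], [0, 0, -4, 0, 0, 0, 6], [0, 0, -8, 0, 0, 0, 6], [0, 0, -12, 0, 0, 0, 6], [0, 0, -16, 0, 0, 0, 6], [0, 0, -18, 0, 0, 0, 6], [0, 0, -18, 0, 0, 0, 6]],
  ],
)

```text
clock: 13.65
position: [0.5229, -0.4234, 0.1952]
eef_rot: [-0.008, 1.0, -0.002, 0.002]
contact_force: [-0.1, -0.1, 0.0]
gripper_width: 0.0603
grip_force: 0.0
```

```bash
python3 look.py w7; python3 - <<'E'
from h import *; from workcell import robot
s=robot.read_state();show(s,[.461,-.079,.18],91)
E
```

```text
t 13.65 pos [ 0.5229 -0.4234  0.1952]
green [536 235] [596 287] [ 628.5 -152.7   65.1   63.    57.7]
brown [169 237] [254 340] [ 670.8 -518.5  126.    94.5  -45.6]
brown [  4 144] [241 219] [ 552.3 -621.7  232.1   78.2   87.3]
brown [423  22] [492  51] [ 404.3 -304.8   64.1   23.7  -89.1]
brown [ 0 18] [100 108] [ 434.4 -677.6  104.1   77.7   89. ]
grey [548 245] [587 279] [ 622.1 -162.6   41.    40.   -88.8]
grey [  0 132] [ 54 355] [ 6.250e+02 -7.454e+02  2.594e+02  2.980e+01 -1.000e-01]
grey [301 126] [341 201] [ 521.5 -424.7   74.9   38.8    2. ]
grey [474   0] [615  52] [ 396.  -236.2  117.5   41.1  -89.1]
pos [ 0.5221 -0.4225  0.1927] -> shift [ 5.52 34.45  1.17] turn [-0.2  0.1 -0. ]
```

View pics/w7.png

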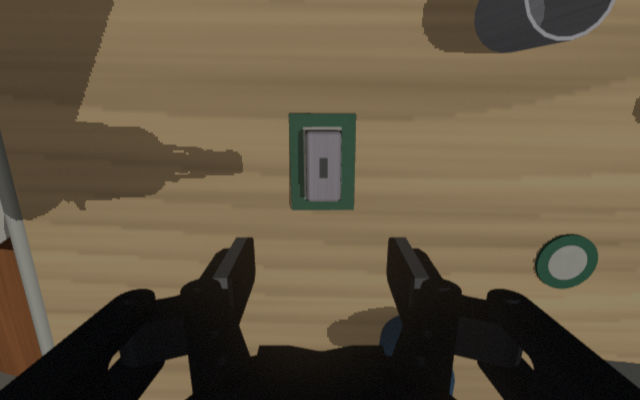

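The case sits inside its silhouette at (322,165) on the pad, whose centre is (322,161). Next, the jar.

play_rows(
  deltas=[
    [[0.6, 3.5, 0.2, 0, 0, 0, 6], [1.3, 8, 0.4, 0, 0, 0, 6], [2, 12.5, 0.6, 0, 0, 0, 6], [2.7, 17, 0.8, 0, 0, 0, 6], [3.4, 21.5, 1, 0, 0, 0, 6], [4.1, 26, 1.2, 0, 0, 0, 6], [4.8, 30.5, 1.2, 0, 0, 0, 6], [5.5, 34.4, 1.2, 0, 0, 0, 6], [5.5, 34.4, 1.2, 0, 0, 0, 6], [5.5, 34.4, 1.2, 0, 0, 0, 6], [5.5, 34.4, 1.2, 0, 0, 0, 6]],
  ],
)

```text
clock: 14.8
position: [0.4603, -0.0799, 0.1776]
eef_rot: [-0.008, 1.0, -0.001, -0.001]
contact_force: [-0.3, -0.7, 0.3]
gripper_width: 0.0596
grip_force: 0.0
```

```bash
python3 look.py w8; python3 - <<'E'
from h import *; from workcell import robot
s=robot.read_state();show(s,[.461,-.079,.006],91)
E
```

```text
t 14.8 pos [ 0.4603 -0.0799  0.1776]
green [  0 176] [ 26 266] [ 525.4 -392.2  100.9   26.5  -13.9]
red [300 157] [342 197] [460.6 -80.5  36.3  35.5 -89. ]
brown [283 345] [399 376] [679.  -54.4 129.3  42.4 -89. ]
brown [386 238] [467 358] [595.9  34.2 147.9  80.5  10. ]
brown [229 238] [255 306] [ 569.6 -159.    79.9   26.   -18.4]
brown [ 0 88] [215 194] [ 465.9 -286.4  194.6   99.3   73. ]
grey [239 301] [273 334] [ 620.5 -145.    41.5   33.8  -19.7]
grey [17 27] [163 125] [ 387.  -280.8  123.2   80.    76.6]
pos [ 0.4604 -0.0801  0.1777] -> shift [-0.1   0.13 17.17] turn [-0.1 -0.1 -0.1]
```

play_rows(
  deltas=[
    [[0, 0, 4, 0, 0, 0, 6.0], [0, 0, 8.5, 0, 0, 0, 6.0], [0, 0, 12.5, 0, 0, 0, 6.0], [0, 0, 15, 0, 0, 0, 6.0], [0, 0, 16.5, 0, 0, 0, 6.0], [0, 0, 17, 0, 0, 0, 6.0], [0, 0, 17, 0, 0, 0, 3], [0, 0, 17, 0, 0, 0, 3], [0, 0, 17, 0, 0, 0, 3], [0, 0, 17, 0, 0, 0, 3], [0, 0, 17, 0, 0, 0, 3], [0, 0, 17, 0, 0, 0, 3]],
  ],
  newtons=30,
)

```text
clock: 16.05
position: [0.4606, -0.0789, 0.0085]
eef_rot: [-0.009, 1.0, -0.0, -0.0]
contact_force: [-1.0, -0.2, 3.3]
gripper_width: 0.0369
grip_force: 30.3
```

play_rows(
  deltas=[
    [[0, 0, -1, 0, 0, 0, 3], [0, 0, -3, 0, 0, 0, 3], [0, 0, -6, 0, 0, 0, 3], [0, 0, -9, 0, 0, 0, 3], [0, 0, -10, 0, 0, 0, 3], [0, 0, -10, 0, 0, 0, 3], [0, 0, -10, 0, 0, 0, 3]],
  ],
)

```text
clock: 16.75
position: [0.46, -0.0787, 0.1077]
eef_rot: [-0.009, 1.0, -0.0, -0.001]
contact_force: [0.8, -0.0, -0.7]
gripper_width: 0.0368
grip_force: 30.2
```

```bash
python3 - <<'E'
from h import *; from workcell import robot
s=robot.read_state();show(s,[.627,-.150,s["position"][2]],91)
E
```

```text
pos [ 0.46   -0.0787  0.1077] -> shift [-16.57  -7.42  -0.02] turn [-0.  -0.1 -0. ]
```

play_rows(
  deltas=[
    [[-2, -0.9, 0, 0, 0, 0, 3], [-5.5, -2.5, 0, 0, 0, 0, 3], [-9, -4, 0, 0, 0, 0, 3], [-12.5, -5.6, 0, 0, 0, 0, 3], [-15.5, -7, 0, 0, 0, 0, 3], [-16.6, -7.4, 0, 0, 0, 0, 3], [-16.6, -7.4, 0, 0, 0, 0, 3], [-16.6, -7.4, 0, 0, 0, 0, 3], [-16.6, -7.4, 0, 0, 0, 0, 3]],
  ],
)

```text
clock: 17.65
position: [0.6263, -0.1495, 0.107]
eef_rot: [-0.009, 1.0, -0.0, -0.002]
contact_force: [-0.0, 0.4, -0.4]
gripper_width: 0.0374
grip_force: 30.2
```

```bash
python3 look.py w9; python3 - <<'E'
from h import *; from workcell import robot
s=robot.read_state();show(s,[.6275,-.1505,.0125],91)
E
```

```text
t 17.65 pos [ 0.6263 -0.1495  0.107 ]
green [611 208] [639 290] [677.   96.   74.7  22.5  15.6]
red [272 232] [368 326] [ 687.4 -149.5   69.4   68.    21.5]
brown [257 323] [379 376] [ 772.3 -151.8  106.2   47.    81.7]
brown [375 245] [473 341] [710.8 -65.2  88.9  78.9   4.6]
brown [149 245] [264 318] [ 702.7 -241.1   93.4   66.2   88.3]
brown [264 207] [377 326] [ 6.913e+02 -1.492e+02  1.050e+02  8.980e+01 -1.000e-01]
grey [580 356] [639 396] [777.8 105.5  73.8  18.7  55.9]
grey [292 165] [347 211] [ 622.5 -151.4   39.9   34.1  -87.5]
pos [ 0.6266 -0.1495  0.1074] -> shift [-0.12 -0.1   9.49] turn [-0.  -0.2 -0. ]
```

View pics/w9.png

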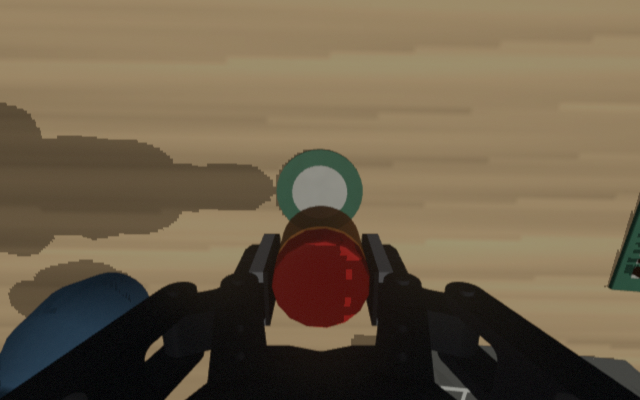

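```bash
python3 - <<'E'
from h import *; import pickle
s,c=pickle.load(open("w9.pkl","rb"))
print(cast(c,[[319.5,149.5],[319.5,165.3],[276.5,187],[362,187]],.004,s)+[[.033,0,0],[.021,0,0],[0]*3,[0]*3])
E
```

```text
[[ 0.62978791 -0.1516804   0.004     ]
 [ 0.62967339 -0.15148313  0.004     ]
 [ 0.62609715 -0.1839736   0.004     ]
 [ 0.62494598 -0.11882232  0.004     ]]
```

play_rows(
  deltas=[
    [[-0.2, -0.1, 2.5, 0, 0, 0, 3], [-0.2, -0.1, 5, 0, 0, 0, 3], [-0.2, -0.1, 7, 0, 0, 0, 3], [-0.2, -0.1, 8.3, 0, 0, 0, 3], [-0.2, -0.1, 8.8, 0, 0, 0, 3], [-0.2, -0.1, 9.1, 0, 0, 0, 3], [-0.2, -0.1, 9.1, 0, 0, 0, 3], [-0.2, -0.1, 9.1, 0, 0, 0, 3], [-0.2, -0.1, 9.1, 0, 0, 0, 3]],
  ],
)

```text
clock: 18.6
position: [0.6301, -0.1512, 0.0178]
eef_rot: [-0.009, 1.0, -0.0, 0.0]
contact_force: [0.3, -0.3, -0.2]
gripper_width: 0.0372
grip_force: 30.2
```

play_rows(
  deltas=[
    [[0.1, 0, 0.2, 0, 0, 0, 3], [0.1, 0, 0.35, 0, 0, 0, 3], [0.1, 0, 0.45, 0, 0, 0, 3], [0.1, 0, 0.5, 0, 0, 0, 3], [0.1, 0, 0.5, 0, 0, 0, 3], [0.1, 0, 0.5, 0, 0, 0, 3]],
  ],
)

```text
clock: 19.2
position: [0.6285, -0.1511, 0.0126]
eef_rot: [-0.009, 1.0, -0.0, -0.001]
contact_force: [-2.4, 0.4, 6.0]
gripper_width: 0.0372
grip_force: 30.8
```

play_rows(
  deltas=[
    [[0, 0, 0, 0, 0, 0, 5], [0, 0, 0, 0, 0, 0, 5.5], [0, 0, 0, 0, 0, 0, 6], [0, 0, 0, 0, 0, 0, 6], [0, 0, -1, 0, 0, 0, 6], [0, 0, -4, 0, 0, 0, 6], [0, 0, -8, 0, 0, 0, 6], [0, 0, -12, 0, 0, 0, 6], [0, 0, -16, 0, 0, 0, 6], [0, 0, -18, 0, 0, 0, 6], [0, 0, -18, 0, 0, 0, 6]],
  ],
)

```text
clock: 20.3
position: [0.6307, -0.1516, 0.1968]
eef_rot: [-0.008, 1.0, -0.001, 0.003]
contact_force: [0.4, -0.7, -0.5]
gripper_width: 0.0601
grip_force: 0.0
```

```bash
python3 look.py w10; python3 - <<'E'
from h import *; from workcell import robot
s=robot.read_state();show(s,[.38,-.258,.19],91)
E
```

```text
t 20.3 pos [ 0.6307 -0.1516  0.1968]
green [546 108] [639 241] [641.9 129.5 137.2  65.8  -3.9]
green [5 0] [77 98] [ 529.5 -422.8   84.6   65.5    1. ]
red [301 149] [341 189] [ 629.7 -151.8   37.4   36.7  -44. ]
brown [247 342] [360 373] [ 868.8 -169.1  135.    43.8  -86.8]
brown [387 238] [413 299] [746.5 -63.9  76.1  28.6   4.2]
brown [220 238] [254 353] [ 785.3 -245.1  150.1   36.1   -6.5]
brown [  0 159] [190 176] [ 638.9 -378.9  190.6   14.2   88.7]
brown [562 123] [639 231] [641.5 127.7 110.5  48.   -3.6]
brown [  0 117] [157 143] [ 604.  -389.   152.3   21.1   86. ]
grey [452 356] [499 394] [888.7  30.9  81.4  36.3  36.6]
grey [519 292] [594 345] [793.1 119.3 112.4  24.7  52.4]
grey [361 276] [400 355] [803.7 -78.1 101.1  41.5  -6. ]
grey [0 0] [59 86] [ 525.6 -418.1   70.5   47.5    1.3]
pos [ 0.6297 -0.1512  0.1943] -> shift [ 25.15 -10.25   0.38] turn [-0.1  0.2 -0. ]
```

View pics/w10.png

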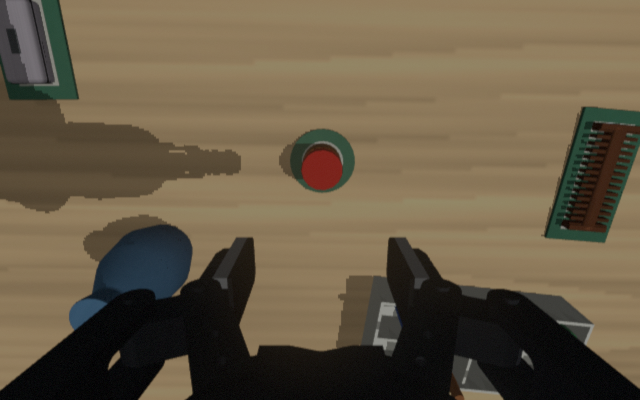

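The jar is upright inside its silhouette at (322,168). Last, the cup.

play_rows(
  deltas=[
    [[2.5, -1, 0, 0, 0, 0, 8.5], [6.5, -2.6, 0, 0, 0, 0, 8.5], [11, -4.5, 0.2, 0, 0, 0, 8.5], [15, -6.1, 0.4, 0, 0, 0, 8.5], [19, -7.7, 0.4, 0, 0, 0, 8.5], [23, -9.4, 0.4, 0, 0, 0, 8.5], [25.1, -10.3, 0.4, 0, 0, 0, 8.5], [25.1, -10.3, 0.4, 0, 0, 0, 8.5], [25.1, -10.3, 0.4, 0, 0, 0, 8.5], [25.1, -10.3, 0.4, 0, 0, 0, 8.5]],
  ],
)

```text
clock: 21.35
position: [0.3804, -0.2576, 0.1879]
eef_rot: [-0.009, 1.0, -0.0, -0.001]
contact_force: [0.8, 0.4, 0.4]
gripper_width: 0.0852
grip_force: 0.0
```

```bash
python3 look.py w11
```

```text
t 21.35 pos [ 0.3804 -0.2576  0.1879]
brown [215 345] [416 385] [ 616.1 -258.8  232.6   57.1  -88.9]
brown [415 245] [459 363] [ 534.4 -127.2  150.4   44.8    3.8]
brown [183 245] [223 345] [ 524.5 -385.2  125.3   41.4   -9.7]
brown [0 0] [37 28] [ 250.5 -521.7   33.6   21.8  -89. ]
grey [282 138] [363 228] [ 397.7 -254.2   88.4   79.9  -26.3]
```

View pics/w11.png

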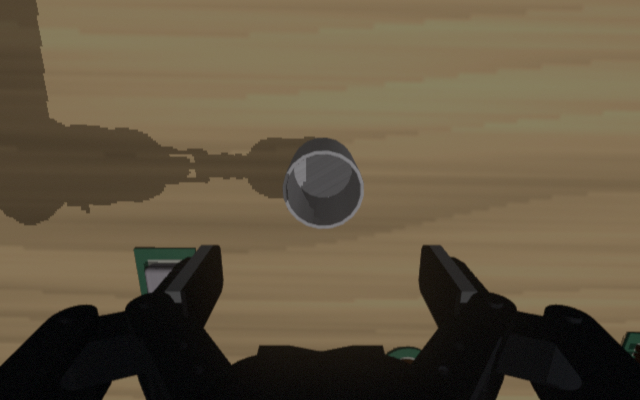

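The cup's rim circle is centred at about (323,189), between the open fingers.

```bash
python3 - <<'E'
from h import *; import pickle; from workcell import robot
s,c=pickle.load(open("w11.pkl","rb")); P=cast(c,[[323.3,189],[284,189],[362.5,189],[323,150],[323,228]],.08,s); print(P.round(4))
show(robot.read_state(),[*P[0][:2],.03],91)
E
```

```text
[[ 0.3827 -0.2563  0.08  ]
 [ 0.3833 -0.2869  0.08  ]
 [ 0.3821 -0.2258  0.08  ]
 [ 0.3522 -0.2572  0.08  ]
 [ 0.4154 -0.2559  0.08  ]]
pos [ 0.3805 -0.2575  0.1879] -> shift [-0.25  0.12 15.79] turn [-0.  -0.1  0.1]
```

play_rows(
  deltas=[
    [[-0.2, 0.1, 3, 0, 0, 0, 8.5], [-0.3, 0.1, 5.5, 0, 0, 0, 8.5], [-0.3, 0.1, 8, 0, 0, 0, 8.5], [-0.3, 0.1, 11, 0, 0, 0, 8.5], [-0.3, 0.1, 14, 0, 0, 0, 8.5], [-0.3, 0.1, 15.8, 0, 0, 0, 8.5], [-0.3, 0.1, 15.8, 0, 0, 0, 8.5], [-0.3, 0.1, 15.8, 0, 0, 0, 5.5], [-0.3, 0.1, 15.8, 0, 0, 0, 5.5], [-0.3, 0.1, 15.8, 0, 0, 0, 5.5], [-0.3, 0.1, 15.8, 0, 0, 0, 5.5], [-0.3, 0.1, 15.8, 0, 0, 0, 5.5]],
  ],
  newtons=30,
)

```text
clock: 22.6
position: [0.3831, -0.2575, 0.0311]
eef_rot: [-0.009, 1.0, -0.001, 0.0]
contact_force: [0.1, 0.8, 6.2]
gripper_width: 0.0633
grip_force: 33.5
```

play_rows(
  deltas=[
    [[0, 0, -1, 0, 0, 0, 5.5], [0, 0, -3, 0, 0, 0, 5.5], [0, 0, -6, 0, 0, 0, 5.5], [0, 0, -9, 0, 0, 0, 5.5], [0, 0, -11, 0, 0, 0, 5.5], [0, 0, -12, 0, 0, 0, 5.5], [0, 0, -12, 0, 0, 0, 5.5], [0, 0, -12, 0, 0, 0, 5.5]],
  ],
)

```text
clock: 23.4
position: [0.3822, -0.2569, 0.1498]
eef_rot: [-0.009, 1.0, -0.0, -0.001]
contact_force: [-0.4, 0.2, -1.2]
gripper_width: 0.0635
grip_force: 33.3
```

```bash
python3 - <<'E'
from h import *; from workcell import robot
s=robot.read_state();show(s,[.499,.403,s["position"][2]],91)
E
```

```text
pos [ 0.3822 -0.2569  0.1498] -> shift [-1.282e+01  6.578e+01 -3.000e-02] turn [-0.  -0.1 -0. ]
```

play_rows(
  deltas=[
    [[-0.4, 2, 0, 0, 0, 0, 5.5], [-1.2, 6, 0, 0, 0, 0, 5.5], [-2, 10, 0, 0, 0, 0, 5.5], [-2.7, 14, 0, 0, 0, 0, 5.5], [-3.5, 18, 0, 0, 0, 0, 5.5], [-4.3, 22, 0, 0, 0, 0, 5.5], [-5.1, 26, 0, 0, 0, 0, 5.5], [-5.8, 30, 0, 0, 0, 0, 5.5], [-6.6, 34, 0, 0, 0, 0, 5.5], [-7.4, 38, 0, 0, 0, 0, 5.5], [-8.2, 42, 0, 0, 0, 0, 5.5], [-9, 46, 0, 0, 0, 0, 5.5]],
  ],
)

```text
clock: 24.6
position: [0.4639, 0.2055, 0.1483]
eef_rot: [-0.009, 1.0, -0.001, -0.002]
contact_force: [0.6, -1.2, -0.2]
gripper_width: 0.0632
grip_force: 33.3
```

play_rows(
  deltas=[
    [[-0.8, 4, 0, 0, 0, 0, 5.5], [-1.5, 8, 0, 0, 0, 0, 5.5], [-2.3, 12, 0, 0, 0, 0, 5.5], [-3.1, 16, 0, 0, 0, 0, 5.5], [-3.6, 18.8, 0, 0, 0, 0, 5.5], [-3.8, 19.8, 0, 0, 0, 0, 5.5], [-3.8, 19.8, 0, 0, 0, 0, 5.5], [-3.8, 19.8, 0, 0, 0, 0, 5.5], [-3.8, 19.8, 0, 0, 0, 0, 5.5]],
  ],
)

```text
clock: 25.5
position: [0.4996, 0.4007, 0.1494]
eef_rot: [-0.008, 1.0, -0.001, -0.001]
contact_force: [0.7, 0.3, -0.6]
gripper_width: 0.0634
grip_force: 33.3
```

```bash
python3 look.py w12; python3 - <<'E'
from h import *; from workcell import robot
s=robot.read_state();show(s,[.499,.403,.0351],91)
E
```

```text
t 25.5 pos [0.4996 0.4007 0.1494]
green [  6 244] [ 85 327] [617.  133.5  89.   65.9  -3.7]
brown [  9 259] [ 69 362] [642.1 129.6 117.9  47.7  -4.3]
grey [224 136] [417 356] [572.4 400.  217.5 182.3   1. ]
pos [0.4997 0.4009 0.1497] -> shift [ 0.05  0.23 11.46] turn [-0.1 -0.1 -0.1]
```

View pics/w12.png

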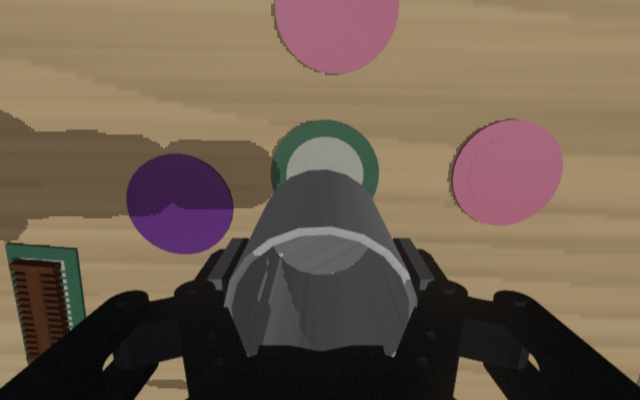

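```bash
python3 - <<'E'
from h import *; import pickle
s,c=pickle.load(open("w12.pkl","rb"))
print(cast(c,[[325.5,120.3],[325.5,137],[271.5,170],[379,170]],.004,s)+[[.048,0,0],[.034,0,0],[0]*3,[0]*3])
E
```

```text
[[0.50015263 0.40290465 0.004     ]
 [0.50019791 0.40317417 0.004     ]
 [0.49586492 0.3561631  0.004     ]
 [0.49437567 0.45080834 0.004     ]]
```

play_rows(
  deltas=[
    [[0, 0.2, 2.5, 0, 0, 0, 5.5], [0, 0.2, 5.5, 0, 0, 0, 5.5], [0, 0.2, 8, 0, 0, 0, 5.5], [0, 0.2, 9.8, 0, 0, 0, 5.5], [0, 0.2, 10.6, 0, 0, 0, 5.5], [0, 0.2, 11, 0, 0, 0, 5.5], [0, 0.2, 11, 0, 0, 0, 5.5], [0, 0.2, 11, 0, 0, 0, 5.5]],
  ],
)

```text
clock: 26.35
position: [0.4997, 0.4051, 0.0409]
eef_rot: [-0.008, 1.0, 0.0, 0.0]
contact_force: [0.8, -0.0, -0.6]
gripper_width: 0.0633
grip_force: 33.3
```

play_rows(
  deltas=[
    [[0, -0.2, 0.25, 0, 0, 0, 5.5], [0, -0.2, 0.4, 0, 0, 0, 5.5], [0, -0.2, 0.5, 0, 0, 0, 5.5], [0, -0.2, 0.58, 0, 0, 0, 5.5], [0, -0.2, 0.58, 0, 0, 0, 5.5], [0, -0.2, 0.58, 0, 0, 0, 5.5]],
  ],
)

```text
clock: 26.95
position: [0.4992, 0.4027, 0.0352]
eef_rot: [-0.009, 1.0, -0.0, -0.0]
contact_force: [-3.2, -2.8, 8.6]
gripper_width: 0.063
grip_force: 34.1
```

play_rows(
  deltas=[
    [[0, 0, 0, 0, 0, 0, 7.5], [0, 0, 0, 0, 0, 0, 8.5], [0, 0, 0, 0, 0, 0, 8.5], [0, 0, 0, 0, 0, 0, 8.5], [0, 0, -1, 0, 0, 0, 8.5], [0, 0, -4, 0, 0, 0, 8.5], [0, 0, -8, 0, 0, 0, 8.5], [0, 0, -12, 0, 0, 0, 8.5], [0, 0, -16, 0, 0, 0, 8.5], [0, 0, -18, 0, 0, 0, 8.5], [0, 0, -18, 0, 0, 0, 8.5], [0, 0, -18, 0, 0, 0, 8.5]],
  ],
)

```text
clock: 28.15
position: [0.4993, 0.4029, 0.2145]
eef_rot: [-0.009, 1.0, 0.0, -0.0]
contact_force: [-0.8, -1.2, -0.2]
gripper_width: 0.0848
grip_force: 0.0
```

```bash
python3 look.py w13; python3 - <<'E'
from workcell import eyes; import cv2
cv2.imwrite("pics/s13.png",eyes.read_camera("scene")["image"][:,:,::-1])
E
```

```text
t 28.15 pos [0.4993 0.4029 0.2145]
green [ 55 219] [121 313] [632.8 131.8 120.   65.1  -3.9]
brown [605 268] [639 361] [684.9 768.5 138.7  40.1  15.8]
brown [ 59 232] [107 315] [637.3 129.9 106.1  45.1  -3.9]
grey [594 157] [639 329] [5.914e+02 7.469e+02 2.082e+02 3.790e+01 1.000e-01]
grey [281 128] [359 215] [510.9 400.3  92.1  79.5  17. ]
```

View pics/w13.png

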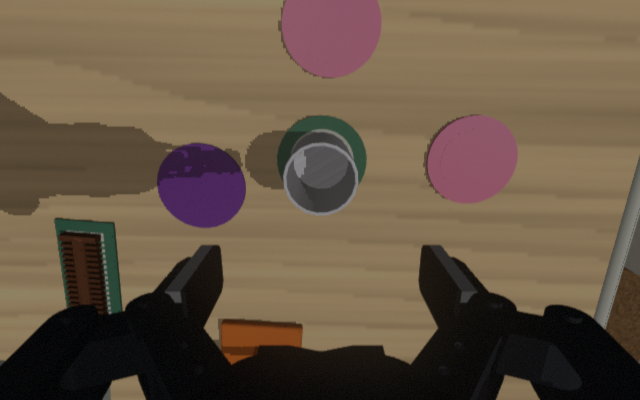

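View pics/s13.png

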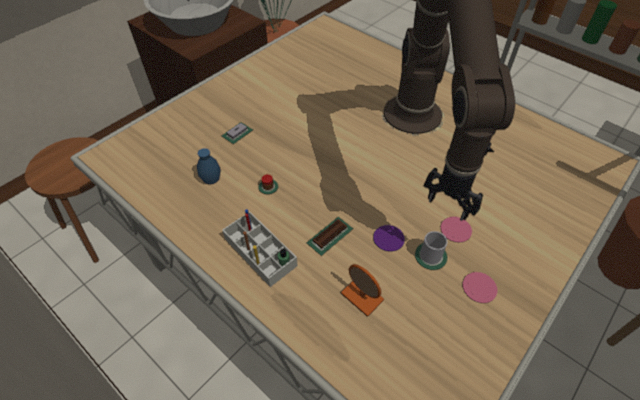

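The wrist view shows the cup standing on its green pad: rim centre at (321,179), pad centred near column 321. The scene view shows all four things on their pads, with the vase (208,167) and mirror (363,288) unmoved. Handing in.

```bash
python3 - <<'E'
from h import *; import pickle; from workcell import robot
s,c=pickle.load(open("w13.pkl","rb")); print("cup rim",cast(c,[320.5,179],.084,s))
print(robot.job_done())
E
```

```text
cup rim [[0.49944503 0.40194708 0.084     ]]
the job is handed in; nothing more can be done
None
```

The comb, case, cup and jar are each set down on their own green pads, released, and measured within about 3 mm of centre; the vase and mirror look unmoved, and the job was handed in at about 28 s (no verdict was returned).

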